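# Find the high spot of a rotor with a dial indicator

### The job

Slide the dial indicator gently up to the rotor until its plunger is pressed in by about four of the dial's twelve divisions, then crank the rotor at least once all the way round under the plunger to find the high spot of its rim. Leave the rotor standing with the top of the high spot under the plunger and the indicator still pressed on; never overload the plunger or touch it with the robot, and leave the other things on the bench alone.

Things in the scene. Friction and masses are not known exactly. Their poses are not given: they have to be found in the camera images.
- gauge: runout gauge fixed on the bench: aluminium base plate 120 x 260 x 12 mm, origin in the centre of its underside; at yaw 0 its long side lies along y. Its +y half carries a rail with the indicator carriage, its -y half the rotor stand. The whole gauge stands a little turned (up to 0.15 rad)
- carriage (a joint): travel in m of the indicator carriage along the rail, 0 to 0.030, growing towards the rotor (along the gauge's -y). The carriage stays where it is left; moving it takes about 8 N plus the plunger's spring force. At travel 0 the plunger's tip stands about 11 to 17 mm off the ordinary rim
- knob (a point): middle of the black upright round knob by which the carriage is moved: 20 mm across, 36 mm high, its top 18 mm above this point (88 mm above the bench), free all round; the dial case's top is 21 mm below this point, its nearest edge 26 mm away towards the rotor. Its axes are those of the gauge
- pointer (a joint): angle in rad of the pointer on the dial: 0 with the plunger right out (pointer towards the gauge's -x side), turning clockwise seen from above by 0.4 rad per mm = one division of plunger travel; twelve divisions = 12 mm = 4.8 rad is the plunger's full travel, where it bottoms
- plunger: sprung plunger of the indicator, a steel rod 4.4 mm thick with a ball end, level, pointing along the gauge's -y at the rotor; pushed in by 1 N plus 0.4 N per mm, 5.8 N just before it bottoms, where the force jumps; above 9 N it is overloaded. Origin inside the dial, 55 mm behind the ball's foremost point; axes of the gauge
- tip (a point): foremost point of the plunger's ball end (ball 6 mm across), 40 mm above the bench
- stand: round foot, 72 mm across, fixed on the gauge, carrying the rotor; origin on the rotor's axis at the top of the base plate, 12 mm above the bench. The rotor is a steel spool: two guard plates 104 mm across (upper one's top 54 mm above the bench), a 16 mm wide groove between them
- axis (a point): point on the rotor's upright axis at the plunger's height, 40 mm above the bench. Plunger and axis are in line within 2 mm. The plunger runs on the rim in the bottom of the groove: radius 45 mm all round but for one smooth high spot that rises over about 25 degrees to 49 mm at its top and falls again over 25 degrees
- rotor (a joint): angle in rad of the rotor about its upright axis, counted on over whole turns, growing counter-clockwise seen from above; turns endlessly both ways against slight friction and stays where it is left. Where on it the high spot lies is different every time, cannot be told from the crank and is hidden by the plates; it does not face the plunger at the start
- crank (a point): middle of the black upright crank handle on the rotor: a freely turning sleeve 16 mm across, 36 mm from the axis, 40 mm high; its top is 16 mm above this point (98 mm above the bench), free all round. Its x axis points away from the rotor's axis
- tee: brass tee fitting 35 x 51 x 18 mm lying beside the gauge, bystander, origin under its centre
- tin: shallow round tin of screws 62 x 62 x 17 mm, bystander, origin under its centre
- loupe: black eye loupe 37 x 37 x 34 mm, bystander, origin under its centre
- weight_100: small bright knob weight 23 x 23 x 36 mm, bystander, origin under its centre
- spanner: open-ended spanner 25 x 155 x 8 mm, bystander, origin under its centre

How it is judged (in metres and radians):
On the way, in this order (a step that is already met when the one before it is completed fails the run):
1. the plunger is pressed in on the rim by about four divisions (2 to 7 mm) (value of joint pointer between 0.8 and 2.8 rad and contact force between plunger and stand above 0.5 N), for 0.3 s.
2. the rotor has been cranked once round, either way, with the plunger on its rim ((value of joint rotor above 5.8 rad or value of joint rotor below -5.8 rad) and contact force between plunger and stand above 0.5 N), for 0.05 s.
At the end, for the whole second after the job is handed in: The plunger rests on the high spot: its tip touches the rim with more than 1 N, more than 47.5 mm from the rotor's axis (the peak is 49 mm), pressed in by 4 to 11.5 mm (pointer 1.6 to 4.6 rad), and the rotor stands still (horizontal distance between tip and axis above 0.0475 m and contact force between plunger and stand above 1 N and value of joint pointer between 1.6 and 4.6 rad and velocity of joint rotor between -0.05 and 0.05 rad/s).
It fails at once if the plunger is overloaded (more than 9 N on the rim) (contact force between plunger and stand above 9 N).
It fails at once if the robot touches the plunger (contact force between any of the fingers, the arm and plunger above 0.5 N).
It fails at once if a bystander is moved by more than 30 mm (distance of any of tee, tin, loupe, weight_100, spanner from where it was at the start of the episode above 0.03 m).
It also fails if it takes over 72 s, if anything falls off the work surface, if the arm or the gripper's body presses on something with over 40 N, if the wrist force passes 120 N, or if a joint passes its speed limit or range.

### The arm

A 6-joint arm with a two-finger parallel gripper is mounted at the origin on a cart in front of the work surface, level with it; the furniture and walls round the work are solid. World frame = base frame: x ahead of the robot, y to its left, z up, the work surface at z = 0. Lengths are in mm, angles in rad, forces in N, time in s.
With the tool pointing down it reaches from about 375 to 900 mm from the base axis. Payload 3.1 kg.
Tool frame: the origin (TCP) lies midway between the tips of the shut fingers; the grasp point (between the pads) lies 19 mm behind it; z points along the fingers, y is the line along which they close (so a half turn about z gives the same grasp; the last joint's range is limited). The gripper opens to 85 mm and grips with 20 to 120 N. Pads are 22 mm wide; open, the fingers measure 114 mm over their backs; the gripper's body (76 mm by 85 mm) begins 54 mm behind the grasp point. The pads swing forward as they close: fully open they stand 13 mm farther back than shut.
Start: joints at [-1.431, 0.527, 1.433, -0, 1.181, -0.178], TCP at [195.321, -593.672, 191.81] pointing down, gripper open.
Joint ranges: [-3.08, 3.08], [-0.75, 2.2], [0.22, 2.44], [-1.43, 4.57], [0, 2.65], [-2.85, 2.85]. Speed limits (rad/s): [2.79, 2.79, 3.14, 3.14, 3.14, 3.14].

### API

Orientations are given as a unit quaternion [x, y, z, w].
In Python, from bench import sensors, camera, ticket gives the robot as it stands.
- The arm moves only by the tool play_rows, never from a script. Its arguments are lists of equal length, an entry for each row: "linear": the shift along the tool's x, y, z in mm, a list of three; "twist": the turn about the tool's z in rad. In form: {"linear": [[dx, dy, dz], ...], "twist": [twist, ...]}. A call has 1 to 12 rows; each row is the pose to reach, as a shift and turn from the pose commanded when the call began, along the tool's axes at that moment; what a row does not reach only later rows make up. A row lasts 1/12 s, in which the tool goes at most 41.7 mm and 7.16 degrees, less where a joint would pass 70% of its speed; a pose out of reach is approached as far as the arm can. A call with a gripper value outside its range is refused whole. "hand" is the opening, from 0 (shut) to 1 (fully open), set as the call begins (left out, the last holds). The fingers move at their own pace and stop on an object; the grip force is fixed at half the most. Time passes only in rows, so rows that repeat a pose let the fingers close. It gives the time, the measured TCP pose, the force, the opening and the grip force at its end, in the units of the state.
- sensors.get_state(): the state, without advancing time (a new reading comes with each control period).
- camera(name): name is "scene" or "top" or "wrist"; returns a dict with "color" (420x560x3 uint8, red, green, blue), "range_z" (420x560 float32, mm along the optical axis (not along the pixel's ray), 0 where there is no reading), "camera_matrix" (3x3 intrinsics, pixels), "cam_to_world" (4x4, takes a point from camera to world coordinates). Camera axes: x right, y down, z forward; pixel columns grow to the right and rows downward; lengths in mm; the calibration is good to about 2 mm. A picture is of the moment at which its call begins.
- ticket.job_done(): hands the job in; it is judged then, once.
The state is a dict: "time_s": time; "q": joint angles; "joint_vel": joint speeds; "joint_torque": joint torques, N m; "tcp_pos": TCP position; "ee_rot": TCP orientation; "wrist_force": force on the tool from outside, world axes, zero at the start; "wrist_torque": the same for the moment, N m; "gripper_width": opening from 0.0 (shut) to 1.0 (fully open); "gripper_force": force on a finger pad.
Only numpy, scipy, OpenCV 4.12 (cv2) and the standard library are available. Lean on these libraries where they do the work, as an engineer would, in place of code of your own. Each camera call takes 0.05 s, during which the arm holds its last target. There are 200 camera calls.

## Working session

There is one attempt and no reset: what is moved stays moved. The work goes in short steps, Python scripts to look and compute and a tool call to move; the robot and the scene stay as the last step left them, time stands still between calls to the robot, and variables do not carry over. Pictures are saved under pics/ and viewed, at most 10 in all, crops included, and the job is handed in when it is done.

Besides the shell and the picture viewer there is one more tool, called after "Request:" as name(argument=value, ...) on one line, values as JSON. play_rows: Moves the arm, as the interface text tells. Its arguments: {"type":"object","properties":{"linear":{"type":"array","items":{"type":"array","items":{"type":"number"}}},"twist":{"type":"array","items":{"type":"number"}},"hand":{"type":"number"}},"required":["linear","twist"]}

```bash
mkdir -p pics; ls; cat > h.py <<'E'
import numpy as np, cv2
from bench import sensors, camera, ticket
def save(c,n): cv2.imwrite('pics/'+n,c[...,::-1])
def world(im,u,v,z=None):
    K=np.array(im['camera_matrix']);T=np.array(im['cam_to_world'])
    r=np.linalg.inv(K)@[u,v,1.]
    if z is None: p=r*im['range_z'][int(round(v)),int(round(u))]
    else: d=T[:3,:3]@r; p=r*(z-T[2,3])/d[2]
    return T[:3,:3]@p+T[:3,3]
E
python3 - <<'E'
from h import *
import pickle
a=camera('top');b=camera('scene');pickle.dump((a,b),open('im0.pkl','wb'))
save(a['color'],'top0.png')
save(b['color'],'scene0.png')
s=sensors.get_state();print(s)
print(a['cam_to_world'],b['cam_to_world'],a['camera_matrix'])
E
```

```text
pics
{'time_s': 0.1, 'q': array([-1.43151988e+00,  5.28366764e-01,  1.43374557e+00, -1.15554732e-05,
        1.18142538e+00, -1.78497481e-01]), 'joint_vel': array([-9.16721811e-05, -1.55191607e-03, -2.44708420e-03,  3.01793640e-04,
       -8.04447942e-04, -5.08621620e-04]), 'joint_torque': array([-2.46665440e-04, -4.43305743e+01, -1.78586107e+01, -1.79204094e-04,
        3.90337809e-03, -3.83554863e-06]), 'tcp_pos': array([ 195.20873642, -592.98481271,  190.94461062]), 'ee_rot': array([ 9.87403184e-01,  1.58221383e-01,  1.37285316e-05, -9.72449592e-04]), 'wrist_force': array([0.65529308, 0.23010551, 0.40408344]), 'wrist_torque': array([-0.0273462 ,  0.00376244, -0.000497  ]), 'gripper_force': 0.0, 'gripper_width': 1.000707471737346}
[[ 5.70378378e-03 -9.94233004e-01  1.07089681e-01  4.32392424e+02]
 [-9.99560341e-01 -8.78459023e-03 -2.83188206e-02  3.61604808e+02]
 [ 2.90962450e-02 -1.06881074e-01 -9.93845986e-01  9.07991479e+02]
 [ 0.00000000e+00  0.00000000e+00  0.00000000e+00  1.00000000e+00]] [[-8.58303488e-01 -2.32492003e-01  4.57452283e-01  8.91187144e+01]
 [-5.12984928e-01  4.10840197e-01 -7.53695426e-01  1.02715869e+03]
 [-1.27116269e-02 -8.81565540e-01 -4.71890468e-01  4.98689475e+02]
 [ 0.00000000e+00  0.00000000e+00  0.00000000e+00  1.00000000e+00]] [[466.16115422   0.         279.66298777]
 [  0.         466.16115422 215.77602828]
 [  0.           0.           1.        ]]
```

View pics/top0.png

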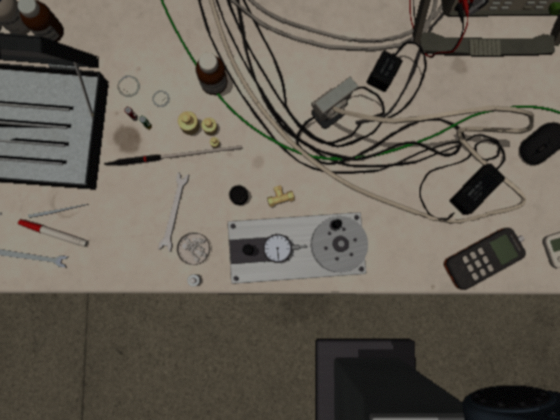

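View pics/scene0.png

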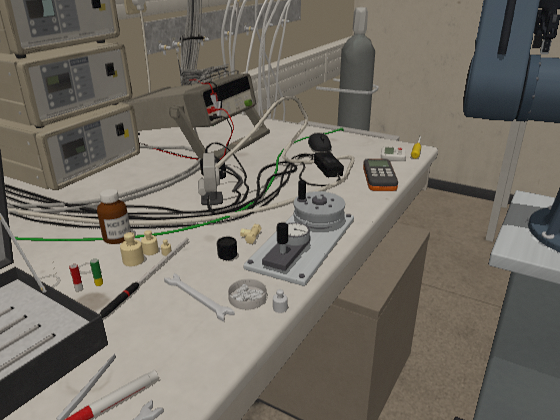

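Top view: gauge at about (298,247), knob near (249,250), dial (277,248), rotor (340,243), crank (336,224). Next I enlarge it.

```bash
python3 - <<'E'
from h import *
import pickle
a,b=pickle.load(open('im0.pkl','rb'))
c=a['color'][205:290,222:375];save(cv2.resize(c,None,fx=5,fy=5,interpolation=cv2.INTER_CUBIC),'t1.png')
c=b['color'][170:285,240:360];save(cv2.resize(c,None,fx=5,fy=5,interpolation=cv2.INTER_CUBIC),'s1.png')
E
```

```text
(no output)
```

View pics/t1.png

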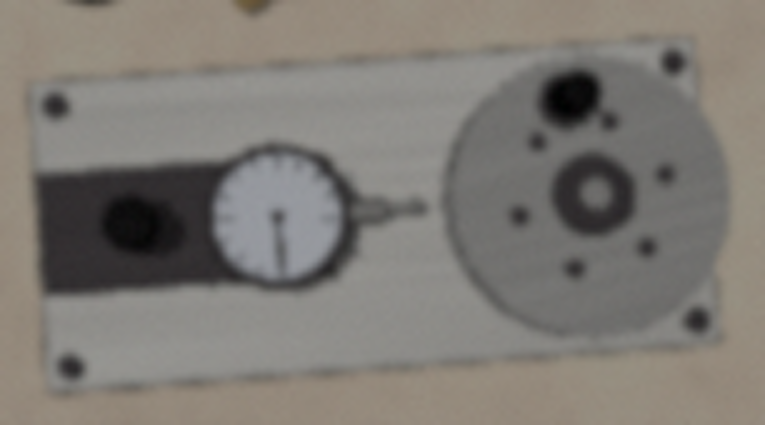

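View pics/s1.png

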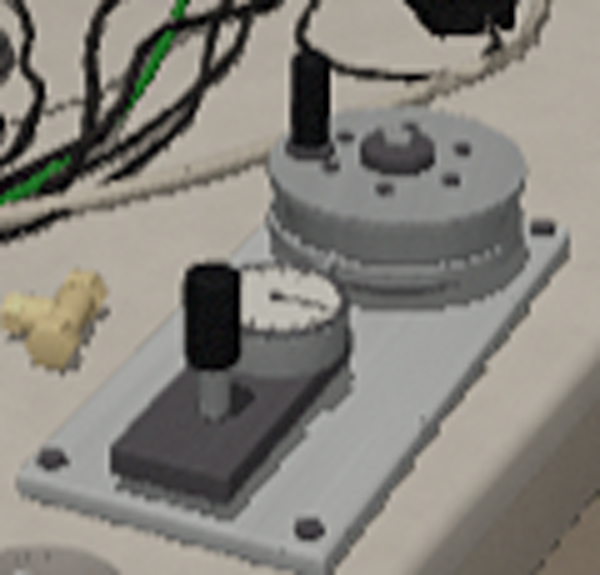

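Top crop: knob top (130,222), dial (278,215), hub (597,196), crank top (575,95); scene crop: knob top (212,272), crank top (311,57). The pointer points towards -x, which is zero.

```bash
python3 - <<'E'
from h import *
import pickle
a,b=pickle.load(open('im0.pkl','rb'))
A=lambda u,v:(222+(u+.5)/5-.5,205+(v+.5)/5-.5)
B=lambda u,v:(240+(u+.5)/5-.5,170+(v+.5)/5-.5)
def tri(p,q):
    P=[np.array(i['camera_matrix'])@np.linalg.inv(i['cam_to_world'])[:3] for i in(a,b)]
    X=cv2.triangulatePoints(P[0],P[1],np.array(p,float),np.array(q,float)).ravel();return X[:3]/X[3]
r=lambda x:np.round(x,1)
print('knob tri',r(tri(A(130,222),B(212,272))),'z88',r(world(a,*A(130,222),88)),'depth',r(world(a,*A(130,222))))
print('crank tri',r(tri(A(575,95),B(311,57))),'z98',r(world(a,*A(575,95),98)),'depth',r(world(a,*A(575,95))))
print('dial z49',r(world(a,*A(278,215),49)),'depth',r(world(a,*A(278,215))))
print('rotor disc z54',r(world(a,*A(586,195),54)),'depth',r(world(a,*A(630,270))), 'hubdepth',r(world(a,*A(597,196))))
print('tip z40',r(world(a,*A(424,208),40)))
for c in [(30,85),(695,40),(720,343),(50,393)]: print('corner',r(world(a,*A(*c),12)),r(world(a,*A(*c))))
# depth-based knob/crank top clouds
for nm,im,sl in (('top',a,(slice(205,290),slice(222,375))),('sc',b,(slice(170,285),slice(240,360)))):
    v,u=np.mgrid[sl]; z=im['range_z'][sl]; K=im['camera_matrix'];T=im['cam_to_world']
    p=np.stack([(u-K[0,2])/K[0,0]*z,(v-K[1,2])/K[1,1]*z,z],-1).reshape(-1,3)@T[:3,:3].T+T[:3,3]
    p=p[z.ravel()>0]
    for lo,hi in ((50,58),(82,92),(93,102)):
        m=p[(p[:,2]>lo)&(p[:,2]<hi)]; print(nm,lo,len(m),r(np.median(m,0)) if len(m) else '',r((m.min(0)+m.max(0))/2) if len(m) else '',r(m.max(0)-m.min(0)) if len(m) else '')
E
```

```text
knob tri [462.  394.3  89.7] z88 [461.7 394.1  88. ] depth [461.7 394.2  86.6]
crank tri [507.1 239.2  99.7] z98 [506.8 238.7  98. ] depth [506.7 238.7  98.4]
dial z49 [466.  341.3  49. ] depth [465.8 341.4  53.4]
rotor disc z54 [473.9 228.2  54. ] depth [446.6 212.4  54.7] hubdepth [473.  226.1  66.1]
tip z40 [469.3 286.7  40. ]
corner [516.8 436.3  12. ] [516.7 436.2  12.8]
corner [536.5 178.6  12. ] [537.8 176.4   1.2]
corner [419.6 170.5  12. ] [ 4.194e+02  1.678e+02 -4.000e-01]
corner [399.4 426.6  12. ] [399.3 426.9   8.8]
top 50 2472 [470.6 235.4  53.9] [474.6 282.3  54. ] [101.4 213.5   8. ]
top 82 107 [461.8 393.5  88. ] [482.5 317.9  87.6] [ 59.2 172.4   8.4]
top 93 57 [508.2 237.9  97.6] [508.8 237.7  96.7] [12.4 13.7  7.3]
sc 50 1136 [463.3 254.5  55.8] [475.1 287.7  54. ] [103.8 231.    7.9]
sc 82 120 [463.7 395.5  88.3] [483.9 319.9  86.9] [ 63.6 171.8   9.8]
sc 93 42 [508.  239.8  97.9] [508.9 238.6  97.2] [14.7 14.1  8.4]
```

Request:
play_rows(linear=[[362, -189, -59], [362, -189, -59], [362, -189, -59], [362, -189, -59], [362, -189, -59], [362, -189, -59], [362, -189, -59], [362, -189, -59], [362, -189, -59], [362, -189, -59], [362, -189, -59], [362, -189, -59]], twist=[-1.33, -1.33, -1.33, -1.33, -1.33, -1.33, -1.33, -1.33, -1.33, -1.33, -1.33, -1.33], hand=1)

```text
time_s: 1.1
tcp_pos: [481.4, -298.9, 250.8]
ee_rot: [0.677, 0.736, -0.0, 0.0]
wrist_force: [-1.2, -0.2, 0.4]
gripper_width: 1.002
gripper_force: 0.0
```

```bash
cat >> h.py <<'E'
from scipy.spatial.transform import Rotation as R
def plan(x,y,z,ang=None):
    s=sensors.get_state();M=R.from_quat(s['ee_rot']).as_matrix()
    d=M.T@(np.array([x,y,z])-s['tcp_pos']); a0=np.arctan2(M[1,0],M[0,0])
    print('t',round(s['time_s'],2),'tcp',np.round(s['tcp_pos'],1),'ang',round(a0,3),'tilt',round(M[2,2],4),'q',np.round(s['q'],2),'F',np.round(s['wrist_force'],1),'w',round(s['gripper_width'],3))
    print('move',np.round(d,1),'twist',None if ang is None else round(a0-ang,3),'rows',np.linalg.norm(d)/41.7)
E
python3 -c "
from h import *
plan(475,100,250,1.648)"
```

```text
t 1.1 tcp [ 481.4 -298.9  250.8] ang 1.654 tilt -1.0 q [-0.75  0.38  1.51 -0.    1.25 -0.84] F [-1.2 -0.2  0.4] w 1.002
move [398.1  26.6   0.8] twist 0.006 rows 9.568094666296531
```

Request:
play_rows(linear=[[398, 27, 0], [398, 27, 0], [398, 27, 0], [398, 27, 0], [398, 27, 0], [398, 27, 0], [398, 27, 0], [398, 27, 0], [398, 27, 0], [398, 27, 0], [398, 27, 0], [398, 27, 0]], twist=[0, 0, 0, 0, 0, 0, 0, 0, 0, 0, 0, 0])

```text
time_s: 2.1
tcp_pos: [476.0, 97.9, 250.4]
ee_rot: [0.679, 0.734, -0.001, -0.0]
wrist_force: [-0.6, -0.7, 0.5]
gripper_width: 1.0
gripper_force: 0.0
```

```bash
python3 -c "
from h import *
plan(462.5,394.5,150,1.648)"
```

```text
t 2.1 tcp [476.   97.9 250.4] ang 1.648 tilt -1.0 q [-0.03  0.27  1.7  -0.    1.18 -0.1 ] F [-0.6 -0.7  0.5] w 1.0
move [296.8   9.5 100.2] twist -0.0 rows 7.5150487856444865
```

Request:
play_rows(linear=[[297, 9.5, 50], [297, 9.5, 100], [297, 9.5, 100], [297, 9.5, 100], [297, 9.5, 100], [297, 9.5, 100], [297, 9.5, 100], [297, 9.5, 100], [297, 9.5, 100], [297, 9.5, 100], [297, 9.5, 100]], twist=[0, 0, 0, 0, 0, 0, 0, 0, 0, 0, 0])

```text
time_s: 3.02
tcp_pos: [464.0, 392.6, 150.6]
ee_rot: [0.68, 0.733, -0.001, 0.0]
wrist_force: [0.8, -0.0, -0.3]
gripper_width: 0.998
gripper_force: 0.0
```

```bash
python3 - <<'E'
from h import *
import pickle
w=camera('wrist');b=camera('scene');pickle.dump((w,b),open('im1.pkl','wb'))
c=np.hstack([w['color'],b['color']]);save(cv2.resize(c,(800,300),interpolation=cv2.INTER_AREA),'w1.png')
plan(462.5,394.5,58,1.648)
for nm,im in (('w',w),):
    z=im['range_z'];v,u=np.mgrid[0:420,0:560];K=im['camera_matrix'];T=im['cam_to_world']
    p=np.stack([(u-K[0,2])/K[0,0]*z,(v-K[1,2])/K[1,1]*z,z],-1).reshape(-1,3)@T[:3,:3].T+T[:3,3]
    g=(z.ravel()>0)
    for lo,hi,x0,x1,y0,y1 in ((84,92,440,485,370,420),(93,102,480,530,210,260)):
        m=p[g&(p[:,2]>lo)&(p[:,2]<hi)&(p[:,0]>x0)&(p[:,0]<x1)&(p[:,1]>y0)&(p[:,1]<y1)]
        if len(m): print(lo,len(m),np.median(m,0).round(1),((m.min(0)+m.max(0))/2).round(1),np.ptp(m,0).round(1))
E
```

```text
t 3.12 tcp [464.2 392.7 151.3] ang 1.645 tilt -1.0 q [ 0.52  0.55  1.52 -0.    1.07  0.45] F [-0.1  0.4  0.3] w 0.997
move [ 2.  -1.6 93.3] twist -0.003 rows 2.2389256170846323
84 575 [464.  396.2  88.9] [464.1 395.5  87.5] [19.4 18.8  6.8]
93 248 [510.3 240.5  98. ] [510.9 239.1  96.6] [15.1 12.4  7.1]
```

View pics/w1.png

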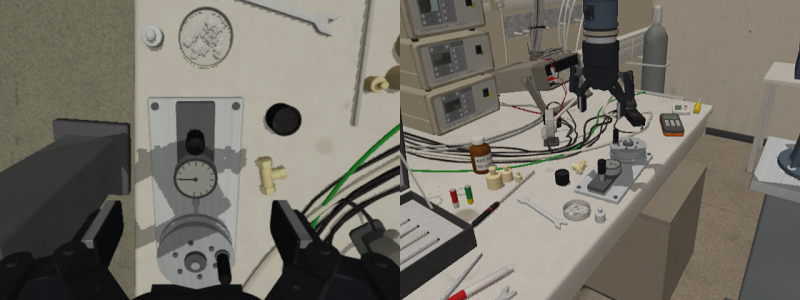

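Left: knob (195,140), dial (195,180), rotor (195,250); the tool is over the knob, consistent with the earlier fix within 2 mm. Descend.

Request:
play_rows(linear=[[3, -1, 30], [3, -1, 60], [3, -1, 80], [3, -1, 91], [3, -1, 91], [3, -1, 91]], twist=[0, 0, 0, 0, 0, 0])

```text
time_s: 3.62
tcp_pos: [462.6, 397.0, 60.3]
ee_rot: [0.68, 0.733, 0.0, 0.0]
wrist_force: [0.1, 0.5, -0.1]
gripper_width: 0.996
gripper_force: 0.0
```

Request:
play_rows(linear=[[0, 0, 0], [0, 0, 0], [0, 0, 0], [0, 0, 0], [0, 0, 0], [0, 0, 0], [0, 0, 0], [0, 0, 0], [0, 0, 0], [0, 0, 0], [0, 0, 0], [0, 0, 0]], twist=[0, 0, 0, 0, 0, 0, 0, 0, 0, 0, 0, 0], hand=0)

```text
time_s: 4.62
tcp_pos: [461.8, 397.6, 59.8]
ee_rot: [0.679, 0.734, -0.0, -0.0]
wrist_force: [-0.1, -0.0, -0.3]
gripper_width: 0.002
gripper_force: 0.0
```

```bash
python3 - <<'E'
from h import *
plan(463,395.5,60,1.648)
w=camera('wrist');a=camera('top');b=camera('scene')
c1=cv2.resize(b['color'][120:300,200:400],(400,360));c2=cv2.resize(a['color'][205:290,222:375],(400,222),interpolation=cv2.INTER_CUBIC);c2=np.vstack([c2,np.zeros((138,400,3),np.uint8)])
save(np.hstack([c1,c2]),'g1.png');save(w['color'],'w2.png')
E
```

```text
t 4.62 tcp [461.8 397.6  59.8] ang 1.648 tilt -1.0 q [ 0.53  0.68  1.58 -0.    0.88  0.45] F [-0.1 -0.  -0.3] w 0.002
move [-2.2  1.  -0.2] twist -0.0 rows 0.05874993285092396
```

View pics/g1.png

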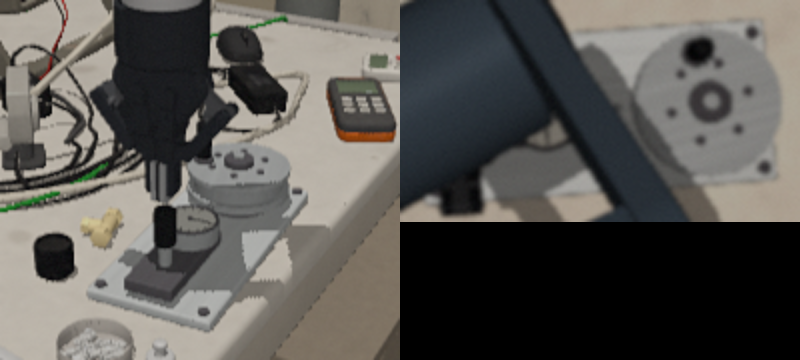

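View pics/w2.png

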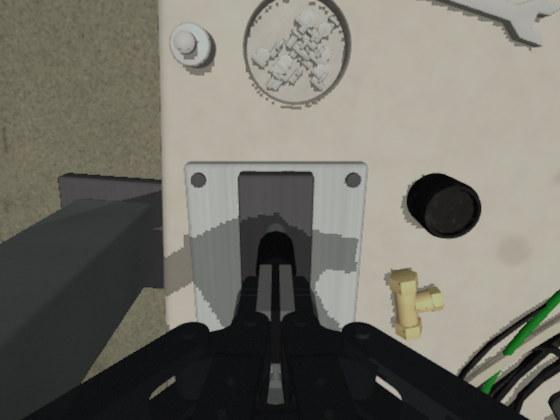

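The fingers shut fully and missed: the knob (scene crop (163,225), wrist (275,245)) lies on the +y side of them. I check where the TCP projects and what depth says.

```bash
python3 - <<'E'
from h import *
import pickle
s=sensors.get_state();t=s['tcp_pos']
w=camera('wrist');b=camera('scene');pickle.dump((w,b),open('im2.pkl','wb'))
def proj(im,p):
    q=np.linalg.inv(im['cam_to_world'])@np.r_[p,1];k=im['camera_matrix']@q[:3];return (k[:2]/k[2]).round(1),q[2].round(1)
for nm,im in(('w',w),('s',b)):
    for d in (0,28): print(nm,'tcp+%d'%d,proj(im,t+[0,0,d]))
    print(nm,'knob88',proj(im,[463,395.5,88]))
print(w['cam_to_world'].round(3))
for uv in ((275,240),(275,250),(275,262),(270,270),(282,275),(270,290),(282,300)): print(uv,world(w,*uv).round(1))
for v in range(215,235,3): print(v,[ (world(b,u,v)).round(0).tolist() for u in (276,281)])
E
```

```text
w tcp+0 (array([272.6, 245.3]), np.float64(200.3))
w tcp+28 (array([272.3, 269.6]), np.float64(173.8))
w knob88 (array([274.4, 273.9]), np.float64(174.3))
s tcp+0 (array([281.5, 240. ]), np.float64(852.1))
s tcp+28 (array([281.4, 225.9]), np.float64(838.9))
s knob88 (array([281.4, 225.1]), np.float64(840.9))
[[ 9.97000e-01  7.20000e-02  2.70000e-02  4.56408e+02]
 [ 7.70000e-02 -9.44000e-01 -3.21000e-01  4.80821e+02]
 [ 2.00000e-03  3.22000e-01 -9.47000e-01  2.43009e+02]
 [ 0.00000e+00  0.00000e+00  0.00000e+00  1.00000e+00]]
(275, 240) [462.6 405.   69.2]
(275, 250) [462.6 405.1  81.7]
(275, 262) [462.7 402.6  89.3]
(270, 270) [460.2 408.7 109. ]
(282, 275) [465.  409.6 114. ]
(270, 290) [460.3 408.4 123.9]
(282, 300) [464.6 409.3 131.6]
215 [[467.0, 407.0, 112.0], [457.0, 406.0, 114.0]]
218 [[468.0, 405.0, 105.0], [457.0, 407.0, 109.0]]
221 [[559.0, 256.0, 4.0], [550.0, 249.0, 3.0]]
224 [[553.0, 265.0, 2.0], [464.0, 395.0, 90.0]]
227 [[545.0, 280.0, 5.0], [461.0, 401.0, 88.0]]
230 [[541.0, 286.0, 2.0], [459.0, 403.0, 83.0]]
233 [[523.0, 315.0, 14.0], [459.0, 403.0, 77.0]]
```

The depth shows the fingertips ending near z≈102, above the knob, though the reported TCP is at 60. I measure the tips properly, shut (now) and open (earlier picture).

```bash
python3 - <<'E'
from h import *
import pickle
def cloud(im):
    z=im['range_z'];v,u=np.mgrid[0:420,0:560];K=im['camera_matrix'];T=im['cam_to_world']
    p=np.stack([(u-K[0,2])/K[0,0]*z,(v-K[1,2])/K[1,1]*z,z],-1).reshape(-1,3)@T[:3,:3].T+T[:3,3]
    return p[z.ravel()>0]
for f,t in(('im1.pkl',(464,392.7,151)),('im2.pkl',(461.8,397.6,59.8))):
  for nm,im in zip('ws',pickle.load(open(f,'rb'))):
    p=cloud(im);d=p-t
    m=p[(abs(d[:,0])<75)&(abs(d[:,1])<25)&(p[:,2]>92)]
    print(f,nm,len(m),'minz per x bin',[(x,m[abs(m[:,0]-x)<6][:,2].min().round(0),m[abs(m[:,0]-x)<6][:,1].max().round(0)) for x in range(400,540,10) if (abs(m[:,0]-x)<6).any()])
E
```

```text
im1.pkl w 32368 minz per x bin [(400, np.float64(245.0), np.float64(403.0)), (410, np.float64(208.0), np.float64(404.0)), (420, np.float64(204.0), np.float64(408.0)), (430, np.float64(252.0), np.float64(410.0)), (440, np.float64(264.0), np.float64(410.0)), (450, np.float64(263.0), np.float64(409.0)), (460, np.float64(263.0), np.float64(405.0)), (470, np.float64(263.0), np.float64(406.0)), (480, np.float64(263.0), np.float64(413.0)), (490, np.float64(262.0), np.float64(414.0)), (500, np.float64(251.0), np.float64(415.0)), (510, np.float64(204.0), np.float64(414.0)), (520, np.float64(210.0), np.float64(411.0)), (530, np.float64(246.0), np.float64(413.0))]
im1.pkl s 5670 minz per x bin [(400, np.float64(246.0), np.float64(404.0)), (410, np.float64(207.0), np.float64(403.0)), (420, np.float64(206.0), np.float64(408.0)), (430, np.float64(255.0), np.float64(418.0)), (440, np.float64(267.0), np.float64(418.0)), (450, np.float64(266.0), np.float64(418.0)), (460, np.float64(265.0), np.float64(412.0)), (470, np.float64(266.0), np.float64(414.0)), (480, np.float64(266.0), np.float64(418.0)), (4
[... 755 characters left out ...]
 np.float64(161.0), np.float64(415.0)), (520, np.float64(174.0), np.float64(415.0))]
im2.pkl s 4928 minz per x bin [(400, np.float64(181.0), np.float64(423.0)), (410, np.float64(169.0), np.float64(407.0)), (420, np.float64(157.0), np.float64(411.0)), (430, np.float64(147.0), np.float64(423.0)), (440, np.float64(144.0), np.float64(423.0)), (450, np.float64(103.0), np.float64(422.0)), (460, np.float64(103.0), np.float64(415.0)), (470, np.float64(104.0), np.float64(419.0)), (480, np.float64(110.0), np.float64(423.0)), (490, np.float64(145.0), np.float64(423.0)), (500, np.float64(153.0), np.float64(414.0)), (510, np.float64(164.0), np.float64(416.0)), (520, np.float64(177.0), np.float64(416.0))]
```

Both cameras agree: the real fingertips are about 43 mm above the reported TCP (shut) and about 54 mm above it (open). Lateral position is right. So I allow for +43 in z: open, lower 42 mm, grip.

Request:
play_rows(linear=[[0, 0, 0], [0, 0, 0], [-2, 0, 0], [-2, 0, 0], [-2, 0, 0], [-2, 0, 0], [-2, 0, 0], [-2, 0, 10], [-2, 0, 20], [-2, 0, 30], [-2, 0, 42], [-2, 0, 42]], twist=[0, 0, 0, 0, 0, 0, 0, 0, 0, 0, 0, 0], hand=1)

```text
time_s: 5.87
tcp_pos: [459.8, 394.4, 14.5]
ee_rot: [0.679, 0.734, -0.003, -0.001]
wrist_force: [0.6, -0.3, -0.1]
gripper_width: 1.0
gripper_force: 0.0
```

Request:
play_rows(linear=[[0, 0, 0], [0, 0, 0], [0, 0, 0], [0, 0, 0], [0, 0, 0], [0, 0, 0], [0, 0, 0], [0, 0, 0], [0, 0, 0], [0, 0, 0]], twist=[0, 0, 0, 0, 0, 0, 0, 0, 0, 0], hand=0)

```text
time_s: 6.7
tcp_pos: [462.3, 395.9, 18.5]
ee_rot: [0.679, 0.734, 0.0, 0.0]
wrist_force: [-1.1, -0.3, 5.5]
gripper_width: 0.219
gripper_force: 58.5
```

```bash
python3 - <<'E'
from h import *
plan(463,395.5,18,1.648)
b=camera('scene')
save(cv2.resize(b['color'][150:290,210:380],(800,659)[:2] and (720,593),interpolation=cv2.INTER_CUBIC),'g2.png')
E
```

```text
t 6.7 tcp [462.3 395.9  18.5] ang 1.648 tilt -1.0 q [0.52 0.74 1.6  0.   0.8  0.45] F [-1.1 -0.3  5.5] w 0.219
move [-0.4  0.7  0.5] twist -0.0 rows 0.023371815000580474
```

View pics/g2.png

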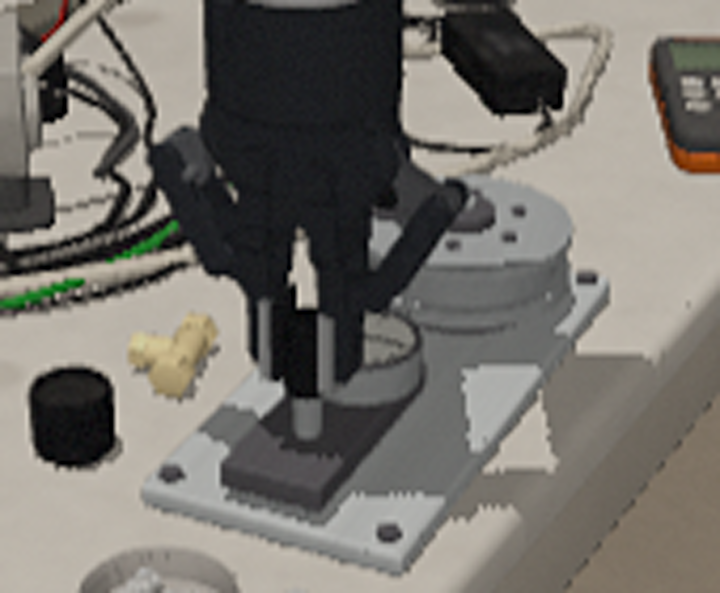

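Gripped (knob at (305,350) between the pads, force 58 N). Slide towards the rotor.

Request:
play_rows(linear=[[-1, 0, 0], [-2, 0, 0], [-3, 0, 0], [-4, 0, 0], [-5, 0, 0], [-6, 0, 0], [-7, 0, 0], [-8, 0, 0], [-9, 0, 0], [-10, 0, 0], [-10, 0, 0], [-10, 0, 0]], twist=[0, 0, 0, 0, 0, 0, 0, 0, 0, 0, 0, 0])

```text
time_s: 7.75
tcp_pos: [462.9, 388.4, 18.6]
ee_rot: [0.68, 0.733, 0.002, -0.001]
wrist_force: [-2.9, 7.5, 4.8]
gripper_width: 0.216
gripper_force: 58.7
```

Request:
play_rows(linear=[[-0.7, 0, 0], [-1.3, 0, 0], [-2, 0, 0], [-2.7, 0, 0], [-3.3, 0, 0], [-4, 0, 0], [-4.7, 0, 0], [-5.3, 0, 0], [-6, 0, 0], [-6, 0, 0], [-6, 0, 0], [-6, 0, 0]], twist=[0, 0, 0, 0, 0, 0, 0, 0, 0, 0, 0, 0])

```text
time_s: 8.75
tcp_pos: [463.4, 382.5, 18.5]
ee_rot: [0.68, 0.733, 0.002, -0.001]
wrist_force: [-2.3, 8.1, 4.7]
gripper_width: 0.215
gripper_force: 58.7
```

```bash
python3 - <<'E'
from h import *
import pickle
plan(463.7,377.9,18,1.648)
b=camera('scene');w=camera('wrist');a=camera('top');pickle.dump((w,b,a),open('im3.pkl','wb'))
c=cv2.resize(b['color'][190:270,250:330],(400,400),interpolation=cv2.INTER_CUBIC)
d=cv2.resize(w['color'][230:420,180:370],(400,400),interpolation=cv2.INTER_CUBIC)
save(np.hstack([c,d]),'g3.png')
E
```

```text
t 8.75 tcp [463.4 382.5  18.5] ang 1.647 tilt -1.0 q [0.5  0.73 1.62 0.   0.78 0.42] F [-2.3  8.1  4.7] w 0.215
move [-4.6 -0.   0.5] twist -0.001 rows 0.11085596065660525
```

Request:
play_rows(linear=[[-0.5, 0, 0], [-1, 0, 0], [-1.5, 0, 0], [-2, 0, 0], [-2.5, 0, 0], [-2.5, 0, 0], [-2.5, 0, 0], [-2.5, 0, 0]], twist=[0, 0, 0, 0, 0, 0, 0, 0])

```text
time_s: 9.57
tcp_pos: [463.6, 380.1, 18.5]
ee_rot: [0.68, 0.733, 0.002, -0.001]
wrist_force: [-3.7, 7.8, 3.9]
gripper_width: 0.219
gripper_force: 58.7
```

Request:
play_rows(linear=[[-0.5, 0, 0], [-1, 0, 0], [-1.5, 0, 0], [-2, 0, 0], [-2.5, 0, 0], [-2.5, 0, 0], [-2.5, 0, 0], [-2.5, 0, 0]], twist=[0, 0, 0, 0, 0, 0, 0, 0])

```text
time_s: 10.23
tcp_pos: [463.7, 378.1, 18.6]
ee_rot: [0.68, 0.733, 0.003, -0.001]
wrist_force: [-3.0, 9.6, 4.9]
gripper_width: 0.218
gripper_force: 58.6
```

```bash
python3 - <<'E'
from h import *
import pickle
plan(463.7,377.9,18,1.648)
b=camera('scene')
c=cv2.resize(b['color'][190:270,250:330],(400,400),interpolation=cv2.INTER_CUBIC)
save(c,'g4.png')
# average y torque/force noise
E
```

```text
t 10.23 tcp [463.7 378.1  18.6] ang 1.647 tilt -1.0 q [0.5  0.73 1.63 0.01 0.78 0.42] F [-3.   9.6  4.9] w 0.218
move [-0.2 -0.   0.6] twist -0.001 rows 0.01377237841198484
```

Request:
play_rows(linear=[[-0.5, 0, 0], [-1, 0, 0], [-1, 0, 0], [-1, 0, 0], [-1, 0, 0], [-1, 0, 0], [0, 0, 0], [1, 0, 0], [1, 0, 0], [1, 0, 0]], twist=[0, 0, 0, 0, 0, 0, 0, 0, 0, 0])

```text
time_s: 11.12
tcp_pos: [463.7, 377.1, 18.5]
ee_rot: [0.679, 0.734, 0.001, -0.0]
wrist_force: [-0.6, 3.0, 5.4]
gripper_width: 0.218
gripper_force: 58.9
```

Request:
play_rows(linear=[[0, 0, 0], [0, 0, 0], [0, 0, 0], [0, 0, 0], [0, 0, 0], [0, 0, 0], [0, 0, -20], [0, 0, -50], [0, 0, -90], [0, 0, -110], [0, 0, -110], [0, 0, -110]], twist=[0, 0, 0, 0, 0, 0, 0, 0, 0, 0, 0, 0], hand=1)

```text
time_s: 12.12
tcp_pos: [464.3, 376.1, 129.2]
ee_rot: [0.679, 0.734, 0.001, 0.001]
wrist_force: [-1.0, -0.4, 0.1]
gripper_width: 1.003
gripper_force: 0.0
```

```bash
python3 - <<'E'
from h import *
import pickle
plan(509,239,128,1.0)
b=camera('scene');w=camera('wrist');a=camera('top');pickle.dump((w,b,a),open('im4.pkl','wb'))
def proj(im,p):
    q=np.linalg.inv(im['cam_to_world'])@np.r_[p,1];k=im['camera_matrix']@q[:3];return k[:2]/k[2]
out=[]
for im in (b,w,a):
    u,v=proj(im,[467.4,322.5,49]).astype(int);print(u,v)
    h=26 if im is not w else 60
    c=im['color'][max(v-h,0):v+h,u-h:u+h];out.append(cv2.resize(c,(260,260),interpolation=cv2.INTER_CUBIC))
save(np.hstack(out),'d1.png')
E
```

```text
t 12.12 tcp [464.3 376.1 129.2] ang 1.648 tilt -1.0 q [ 0.49  0.57  1.57 -0.    1.01  0.42] F [-1.  -0.4  0.1] w 1.003
move [-140.1   34.     1.1] twist 0.648 rows 3.4570655241797583
299 226
273 264
287 246
```

View pics/d1.png

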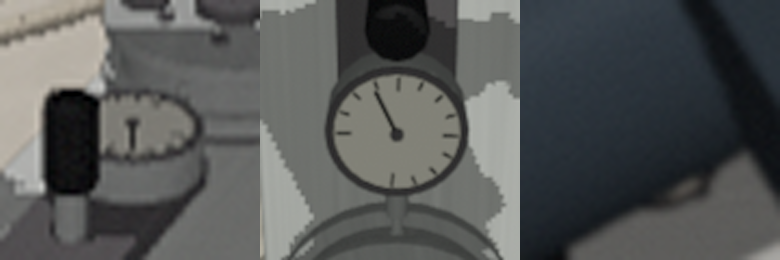

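Wrist view (middle): the pointer runs from the centre (397,134) to (375,92), i.e. about 1.1 rad clockwise from the left: pressed in about 2.8 mm, step 1 met. Now to the crank, keeping the tool's heading so that the wrist camera sees the dial.

Request:
play_rows(linear=[[-140, 34, 0], [-140, 34, 0], [-140, 34, 0], [-140, 34, 0], [-140, 34, 0], [-140, 34, 0], [-140, 34, 0], [-140, 34, 0]], twist=[0, 0, 0, 0, 0, 0, 0, 0])

```text
time_s: 12.93
tcp_pos: [507.2, 239.7, 127.1]
ee_rot: [0.679, 0.734, -0.001, -0.001]
wrist_force: [-0.5, -0.8, 0.8]
gripper_width: 0.999
gripper_force: 0.0
```

```bash
cat >> h.py <<'E'
def proj(im,p):
    q=np.linalg.inv(im['cam_to_world'])@np.r_[p,1];k=im['camera_matrix']@q[:3];return k[:2]/k[2]
def dialc():
    return np.array([467.4,324.5,52.])
def rect(im,half=22,N=220,c=None):
    # rectified view of dial plane; image right=+x world, up=+y (gauge axes, yaw .077)
    c=dialc() if c is None else c
    ex=np.array([np.cos(.077),np.sin(.077),0]);ey=np.array([-np.sin(.077),np.cos(.077),0])
    src=np.float32([proj(im,c+half*(a*ex+b*ey)) for a,b in((-1,1),(1,1),(1,-1),(-1,-1))])
    H=cv2.getPerspectiveTransform(src,np.float32([[0,0],[N,0],[N,N],[0,N]]))
    return cv2.warpPerspective(im['color'],H,(N,N),flags=cv2.INTER_CUBIC)
E
python3 - <<'E'
from h import *
import pickle
plan(509,239,29,1.648)
w=camera('wrist');b=camera('scene');pickle.dump((w,b),open('im5.pkl','wb'))
old=pickle.load(open('im4.pkl','rb'))[0]
z=w['range_z'];v,u=np.mgrid[0:420,0:560];K=w['camera_matrix'];T=w['cam_to_world']
p=np.stack([(u-K[0,2])/K[0,0]*z,(v-K[1,2])/K[1,1]*z,z],-1).reshape(-1,3)@T[:3,:3].T+T[:3,3]
m=p[(z.ravel()>0)&(p[:,2]>95)&(p[:,2]<102)&(abs(p[:,0]-509)<20)&(abs(p[:,1]-239)<20)]
print('crank top',len(m),m.mean(0).round(1) if len(m) else '')
for n in (old,w):
    g=rect(n).mean(2); print('dial bright centroid',np.argwhere(g>110).mean(0).round(1) if (g>110).any() else g.max())
save(np.hstack([rect(old),rect(w),cv2.resize(w['color'],(293,220),interpolation=cv2.INTER_AREA)]),'d2.png')
E
```

```text
t 12.93 tcp [507.2 239.7 127.1] ang 1.649 tilt -1.0 q [0.24 0.53 1.66 0.   0.96 0.16] F [-0.5 -0.8  0.8] w 0.999
move [-0.8  1.9 98.1] twist 0.001 rows 2.3521501544941414
crank top 422 [510.7 238.1  98.3]
dial bright centroid [114.3 114.8]
dial bright centroid [113.9 111.5]
```

View pics/d2.png

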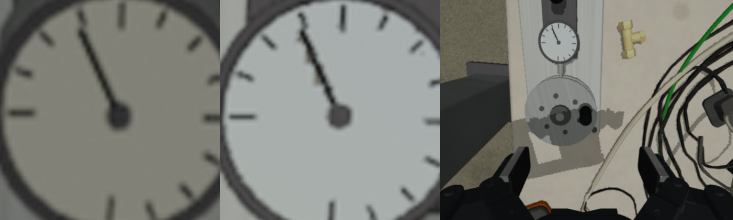

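Rectified dial: hub at (119,115), pointer about 1.15 rad, and the dial stays visible from the crank pose. Reading from here on is by code. Lower onto the crank and grip.

Request:
play_rows(linear=[[0, 1.5, 15], [0, 1.5, 40], [0, 1.5, 65], [0, 1.5, 85], [0, 1.5, 98], [0, 1.5, 98], [0, 1.5, 98]], twist=[0, 0, 0, 0, 0, 0, 0])

```text
time_s: 13.62
tcp_pos: [508.9, 239.5, 29.3]
ee_rot: [0.679, 0.734, -0.001, -0.0]
wrist_force: [0.1, 0.5, -0.1]
gripper_width: 1.002
gripper_force: 0.0
```

Request:
play_rows(linear=[[0, 0, 0], [0, 0, 0], [0, 0, 0], [0, 0, 0], [0, 0, 0], [0, 0, 0], [0, 0, 0], [0, 0, 0], [0, 0, 0], [0, 0, 0]], twist=[0, 0, 0, 0, 0, 0, 0, 0, 0, 0], hand=0)

```text
time_s: 14.45
tcp_pos: [509.1, 238.8, 30.5]
ee_rot: [0.679, 0.734, -0.0, -0.0]
wrist_force: [-2.1, -0.8, 5.3]
gripper_width: 0.159
gripper_force: 58.6
```

```bash
cat >> h.py <<'E'
def pointer(im):
    g=cv2.GaussianBlur(rect(im,half=24,N=240).mean(2).astype(np.float32),(0,0),1.2)  # 5 px/mm
    # hub: darkest ~24px disc near the middle
    d=cv2.GaussianBlur(g,(0,0),6)[80:160,80:160];i=np.unravel_index(d.argmin(),d.shape);cy,cx=i[0]+80,i[1]+80
    th=np.arange(0,2*np.pi,.02);r=np.arange(20,68)
    # clockwise from left (-x)
    X=cx-np.outer(np.cos(th),r);Y=cy-np.outer(np.sin(th),r)
    s=cv2.remap(g,X.astype(np.float32),Y.astype(np.float32),cv2.INTER_LINEAR).mean(1)
    k=s.argmin();return round(th[k],2),(int(cx),int(cy)),round(float(np.median(s)-s[k]),1)
def look():
    import pickle
    w=camera('wrist');s=sensors.get_state();t=s['tcp_pos']
    A=np.array([474.0,228.0])
    d=t[:2]-A;print('t',round(s['time_s'],2),'tcp',t.round(1),'rel ang',round(np.degrees(np.arctan2(d[1],d[0])),1),'r',np.hypot(*d).round(1),'F',s['wrist_force'].round(1),'w',round(s['gripper_width'],3),'POINTER',pointer(w))
    pickle.dump(w,open('last.pkl','wb'))
E
python3 - <<'E'
from h import *
import pickle
print(pointer(pickle.load(open('im4.pkl','rb'))[0]),pointer(pickle.load(open('im5.pkl','rb'))[0]))
look()
E
```

```text
(np.float64(1.16), (128, 125), 79.6) (np.float64(1.14), (129, 125), 120.8)
t 14.5 tcp [509.1 238.8  30.6] rel ang 17.1 r 36.8 F [-2.1  1.   5.1] w 0.165 POINTER (np.float64(1.16), (127, 125), 139.1)
```

```bash
python3 - <<'E'
import numpy as np
for k in range(13):
    p0=np.radians(12.7+30*k);p=p0+np.radians([7.5,15,22.5,30])
    print(k,[[round(36*(np.sin(q)-np.sin(p0)),1),round(36*(np.cos(q)-np.cos(p0)),1),0] for q in p])
E
```

```text
0 [[np.float64(4.5), np.float64(-1.3), 0], [np.float64(8.8), np.float64(-3.2), 0], [np.float64(12.8), np.float64(-5.7), 0], [np.float64(16.5), np.float64(-8.7), 0]]
1 [[np.float64(3.2), np.float64(-3.4), 0], [np.float64(6.0), np.float64(-7.2), 0], [np.float64(8.3), np.float64(-11.4), 0], [np.float64(10.0), np.float64(-15.8), 0]]
2 [[np.float64(1.1), np.float64(-4.6), 0], [np.float64(1.6), np.float64(-9.3), 0], [np.float64(1.5), np.float64(-14.0), 0], [np.float64(0.7), np.float64(-18.6), 0]]
3 [[np.float64(-1.3), np.float64(-4.5), 0], [np.float64(-3.2), np.float64(-8.8), 0], [np.float64(-5.7), np.float64(-12.8), 0], [np.float64(-8.7), np.float64(-16.5), 0]]
4 [[np.float64(-3.4), np.float64(-3.2), 0], [np.float64(-7.2), np.float64(-6.0), 0], [np.float64(-11.4), np.float64(-8.3), 0], [np.float64(-15.8), np.float64(-10.0), 0]]
5 [[np.float64(-4.6), np.float64(-1.1), 0], [np.float64(-9.3), np.float64(-1.6), 0], [np.float64(-14.0), np.float64(-1.5), 0], [np.float64(-18.6), np.float64(-0.7), 0]]
6 [[np.float64(-4.5), np.float64(1.3), 0], [np.float64(-8.8), np.float64(3.2), 0], [np.float64(-
[... 351 characters left out ...]
0), 0], [np.float64(-0.7), np.float64(18.6), 0]]
9 [[np.float64(1.3), np.float64(4.5), 0], [np.float64(3.2), np.float64(8.8), 0], [np.float64(5.7), np.float64(12.8), 0], [np.float64(8.7), np.float64(16.5), 0]]
10 [[np.float64(3.4), np.float64(3.2), 0], [np.float64(7.2), np.float64(6.0), 0], [np.float64(11.4), np.float64(8.3), 0], [np.float64(15.8), np.float64(10.0), 0]]
11 [[np.float64(4.6), np.float64(1.1), 0], [np.float64(9.3), np.float64(1.6), 0], [np.float64(14.0), np.float64(1.5), 0], [np.float64(18.6), np.float64(0.7), 0]]
12 [[np.float64(4.5), np.float64(-1.3), 0], [np.float64(8.8), np.float64(-3.2), 0], [np.float64(12.8), np.float64(-5.7), 0], [np.float64(16.5), np.float64(-8.7), 0]]
```

Request:
play_rows(linear=[[4.5, -1.3, 0], [8.8, -3.2, 0], [12.8, -5.7, 0], [16.5, -8.7, 0], [16.5, -8.7, 0]], twist=[0, 0, 0, 0, 0])

```text
time_s: 14.92
tcp_pos: [499.4, 254.9, 30.5]
ee_rot: [0.679, 0.734, 0.0, 0.0]
wrist_force: [-1.3, -2.0, 6.5]
gripper_width: 0.163
gripper_force: 58.7
```

```bash
python3 -c "
from h import *
look()"
```

```text
t 14.97 tcp [499.4 254.9  30.5] rel ang 46.7 r 37.0 F [-1.7 -1.1  5.6] w 0.166 POINTER (np.float64(1.16), (127, 126), 135.2)
```

Request:
play_rows(linear=[[3.2, -3.4, 0], [6, -7.2, 0], [8.3, -11.4, 0], [10, -15.8, 0], [10, -15.8, 0]], twist=[0, 0, 0, 0, 0])

```text
time_s: 15.38
tcp_pos: [483.0, 264.0, 30.5]
ee_rot: [0.679, 0.734, 0.001, 0.0]
wrist_force: [0.1, -0.5, 7.6]
gripper_width: 0.164
gripper_force: 58.9
```

```bash
python3 -c "
from h import *
look()"
```

```text
t 15.43 tcp [483.  264.   30.5] rel ang 76.0 r 37.1 F [-0.3 -2.1  8.4] w 0.164 POINTER (np.float64(1.16), (127, 126), 136.2)
```

Request:
play_rows(linear=[[1.1, -4.6, 0], [1.6, -9.3, 0], [1.5, -14, 0], [0.7, -18.6, 0], [0.7, -18.6, 0]], twist=[0, 0, 0, 0, 0])

```text
time_s: 15.85
tcp_pos: [464.2, 263.5, 30.5]
ee_rot: [0.68, 0.734, 0.001, -0.0]
wrist_force: [0.5, -1.0, 9.8]
gripper_width: 0.156
gripper_force: 59.2
```

```bash
python3 -c "
from h import *
look()"
```

```text
t 15.9 tcp [464.  263.4  30.5] rel ang 105.7 r 36.8 F [-0.3 -0.3  9.5] w 0.166 POINTER (np.float64(1.16), (127, 126), 139.8)
```

Request:
play_rows(linear=[[-1.3, -4.5, 0], [-3.2, -8.8, 0], [-5.7, -12.8, 0], [-8.7, -16.5, 0], [-8.7, -16.5, 0]], twist=[0, 0, 0, 0, 0])

```text
time_s: 16.32
tcp_pos: [448.1, 253.5, 30.5]
ee_rot: [0.68, 0.734, 0.001, -0.0]
wrist_force: [0.5, 0.2, 8.1]
gripper_width: 0.158
gripper_force: 59.2
```

```bash
python3 -c "
from h import *
look()"
```

```text
t 16.37 tcp [448.1 253.5  30.5] rel ang 135.5 r 36.3 F [-0.1  0.3  9.9] w 0.162 POINTER (np.float64(1.18), (127, 126), 145.0)
```

Request:
play_rows(linear=[[-3.4, -3.2, 0], [-7.2, -6, 0], [-11.4, -8.3, 0], [-15.8, -10, 0], [-15.8, -10, 0]], twist=[0, 0, 0, 0, 0])

```text
time_s: 16.78
tcp_pos: [439.3, 236.8, 30.5]
ee_rot: [0.68, 0.734, 0.0, -0.0]
wrist_force: [0.5, -1.4, 10.5]
gripper_width: 0.164
gripper_force: 59.3
```

```bash
python3 -c "
from h import *
look()"
```

```text
t 16.83 tcp [439.3 236.7  30.5] rel ang 165.9 r 35.8 F [ 0.2 -1.3 10.1] w 0.16 POINTER (np.float64(2.7), (129, 126), 152.9)
```

High spot near crank angle 166° (pointer 1.16 → 2.70). Complete the turn and come round to it again.

Request:
play_rows(linear=[[-4.6, -1.1, 0], [-9.3, -1.6, 0], [-14, -1.5, 0], [-18.6, -0.7, 0], [-23.1, 0.6, 0], [-27.4, 2.5, 0], [-31.4, 5, 0], [-35.1, 8, 0], [-38.3, 11.4, 0], [-41.1, 15.2, 0], [-43.4, 19.4, 0], [-45.1, 23.8, 0]], twist=[0, 0, 0, 0, 0, 0, 0, 0, 0, 0, 0, 0])

```text
time_s: 17.83
tcp_pos: [464.7, 194.2, 30.4]
ee_rot: [0.68, 0.733, -0.001, -0.002]
wrist_force: [-3.2, 2.9, 12.8]
gripper_width: 0.165
gripper_force: 59.7
```

```bash
python3 -c "
from h import *
look()"
```

```text
t 17.88 tcp [466.5 193.8  30.5] rel ang -102.5 r 35.0 F [ 0.5 -1.1 10. ] w 0.163 POINTER (np.float64(0.0), (80, 80), 0.0)
```

Request:
play_rows(linear=[[-1.1, 4.6, 0], [-1.6, 9.3, 0], [-1.5, 14, 0], [-0.7, 18.6, 0], [0.6, 23.1, 0], [2.5, 27.4, 0], [5, 31.4, 0], [8, 35.1, 0], [11.4, 38.3, 0], [15.2, 41.1, 0], [19.4, 43.4, 0], [23.8, 45.1, 0]], twist=[0, 0, 0, 0, 0, 0, 0, 0, 0, 0, 0, 0])

```text
time_s: 18.88
tcp_pos: [509.3, 220.1, 30.5]
ee_rot: [0.679, 0.734, -0.001, -0.0]
wrist_force: [-1.0, -3.9, 10.7]
gripper_width: 0.159
gripper_force: 59.4
```

```bash
python3 -c "
from h import *
look()"
```

```text
t 18.93 tcp [509.6 221.3  30.5] rel ang -10.7 r 36.3 F [-0.5 -0.6  9.7] w 0.161 POINTER (np.float64(0.36), (111, 80), 77.2)
```

Request:
play_rows(linear=[[4.6, 1.1, 0], [9.3, 1.6, 0], [14, 1.5, 0], [18.6, 0.7, 0], [23.1, -0.6, 0], [27.4, -2.5, 0], [31.4, -5, 0], [35.1, -8, 0], [38.3, -11.4, 0], [41.1, -15.2, 0], [43.4, -19.4, 0], [45.1, -23.8, 0]], twist=[0, 0, 0, 0, 0, 0, 0, 0, 0, 0, 0, 0])

```text
time_s: 19.93
tcp_pos: [484.1, 263.7, 30.5]
ee_rot: [0.679, 0.734, 0.001, 0.001]
wrist_force: [3.3, -3.7, 7.9]
gripper_width: 0.164
gripper_force: 59.0
```

```bash
python3 -c "
from h import *
look()"
```

```text
t 19.98 tcp [482.5 264.   30.5] rel ang 76.7 r 37.0 F [-0.9  0.2 10.1] w 0.159 POINTER (np.float64(1.16), (126, 125), 131.8)
```

Request:
play_rows(linear=[[1.1, -4.6, 0], [1.6, -9.3, 0], [1.5, -14, 0], [0.7, -18.6, 0], [-0.6, -23.1, 0], [-2.5, -27.4, 0], [-5, -31.4, 0], [-8, -35.1, 0], [-8, -35.1, 0]], twist=[0, 0, 0, 0, 0, 0, 0, 0, 0])

```text
time_s: 20.73
tcp_pos: [448.1, 253.5, 30.5]
ee_rot: [0.68, 0.734, 0.001, -0.0]
wrist_force: [0.3, 0.0, 9.3]
gripper_width: 0.16
gripper_force: 59.2
```

```bash
python3 -c "
from h import *
look()
for p0,ps in ((132.7,(137.7,142.7,147.7,152.7,157.7)),(157.7,(160.7,)),(160.7,(163.7,)),(163.7,(166.7,)),(166.7,(169.7,))):
  print(p0,[[float(round(36*(f(np.radians(p))-f(np.radians(p0))),1)) for f in (np.sin,np.cos)] for p in ps])"
```

```text
t 20.78 tcp [448.1 253.5  30.5] rel ang 135.5 r 36.3 F [-0.3 -0.3  9.6] w 0.159 POINTER (np.float64(1.18), (127, 126), 144.7)
132.7 [[-2.2, -2.2], [-4.6, -4.2], [-7.2, -6.0], [-9.9, -7.6], [-12.8, -8.9]]
157.7 [[-1.8, -0.7]]
160.7 [[-1.8, -0.6]]
163.7 [[-1.8, -0.5]]
166.7 [[-1.8, -0.4]]
```

Request:
play_rows(linear=[[-2.2, -2.2, 0], [-4.6, -4.2, 0], [-7.2, -6, 0], [-9.9, -7.6, 0], [-12.8, -8.9, 0], [-12.8, -8.9, 0]], twist=[0, 0, 0, 0, 0, 0])

```text
time_s: 21.28
tcp_pos: [440.2, 240.3, 30.5]
ee_rot: [0.68, 0.734, 0.001, -0.0]
wrist_force: [-0.5, -0.5, 10.0]
gripper_width: 0.159
gripper_force: 59.3
```

```bash
python3 -c "
from h import *
look()"
```

```text
t 21.33 tcp [440.2 240.1  30.5] rel ang 160.3 r 35.9 F [-0.1 -0.1 10.1] w 0.163 POINTER (np.float64(2.66), (129, 126), 151.7)
```

Request:
play_rows(linear=[[-1.8, -0.7, 0], [-1.8, -0.7, 0]], twist=[0, 0])

```text
time_s: 21.5
tcp_pos: [439.8, 238.6, 30.5]
ee_rot: [0.68, 0.733, 0.001, -0.001]
wrist_force: [-0.6, 1.4, 9.9]
gripper_width: 0.159
gripper_force: 59.3
```

```bash
python3 -c "
from h import *
look()"
```

```text
t 21.55 tcp [439.7 238.4  30.5] rel ang 163.1 r 35.9 F [-0.3  0.8  8.8] w 0.162 POINTER (np.float64(2.7), (128, 126), 150.6)
```

Request:
play_rows(linear=[[-1.8, -0.6, 0], [-1.8, -0.6, 0]], twist=[0, 0])

```text
time_s: 21.72
tcp_pos: [439.3, 236.7, 30.5]
ee_rot: [0.68, 0.734, 0.001, -0.001]
wrist_force: [0.1, -0.3, 10.0]
gripper_width: 0.161
gripper_force: 59.4
```

```bash
python3 -c "
from h import *
look()"
```

```text
t 21.77 tcp [439.2 236.5  30.5] rel ang 166.2 r 35.8 F [-0.7 -0.1 10.2] w 0.165 POINTER (np.float64(2.7), (128, 126), 153.6)
```

Request:
play_rows(linear=[[-1.8, -0.5, 0], [-1.8, -0.5, 0]], twist=[0, 0])

```text
time_s: 21.93
tcp_pos: [438.9, 234.8, 30.5]
ee_rot: [0.68, 0.733, 0.001, -0.001]
wrist_force: [-0.3, 0.5, 10.8]
gripper_width: 0.16
gripper_force: 59.3
```

```bash
python3 -c "
from h import *
look()"
```

```text
t 21.98 tcp [438.9 234.7  30.5] rel ang 169.1 r 35.7 F [-0.8  0.1  9.9] w 0.158 POINTER (np.float64(2.66), (128, 126), 152.4)
```

Peak lies at about 164.7° (2.66 on both sides at 160.3° and 169.1°). Go back to it, settle, release, retract upward and check.

Request:
play_rows(linear=[[1.4, 0.4, 0], [2.8, 0.8, 0], [2.8, 0.8, 0], [2.8, 0.8, 0], [2.8, 0.8, 0], [2.8, 0.8, 0]], twist=[0, 0, 0, 0, 0, 0])

```text
time_s: 22.48
tcp_pos: [439.3, 236.9, 30.5]
ee_rot: [0.679, 0.734, -0.0, -0.0]
wrist_force: [-0.1, -1.7, 11.1]
gripper_width: 0.162
gripper_force: 59.4
```

```bash
python3 -c "
from h import *
look()"
```

```text
t 22.53 tcp [439.3 236.9  30.5] rel ang 165.6 r 35.8 F [ 0.9 -1.4 11.1] w 0.161 POINTER (np.float64(2.7), (129, 126), 151.2)
```

Request:
play_rows(linear=[[0, 0, 0], [0, 0, 0], [0, 0, 0], [0, 0, 0], [0, 0, 0], [0, 0, 0], [0, 0, 0], [0, 0, -10], [0, 0, -25], [0, 0, -50], [0, 0, -80], [0, 0, -80]], twist=[0, 0, 0, 0, 0, 0, 0, 0, 0, 0, 0, 0], hand=1)

```text
time_s: 23.53
tcp_pos: [443.7, 237.7, 114.9]
ee_rot: [0.679, 0.734, 0.004, 0.003]
wrist_force: [0.3, -0.1, -0.3]
gripper_width: 1.002
gripper_force: 0.0
```

```bash
python3 -c "
from h import *
look();look()
w=camera('wrist')
z=w['range_z'];v,u=np.mgrid[0:420,0:560];K=w['camera_matrix'];T=w['cam_to_world']
p=np.stack([(u-K[0,2])/K[0,0]*z,(v-K[1,2])/K[1,1]*z,z],-1).reshape(-1,3)@T[:3,:3].T+T[:3,3]
m=p[(z.ravel()>0)&(p[:,2]>94)&(p[:,2]<102)&(np.hypot(p[:,0]-474,p[:,1]-228)<50)]
print('crank',len(m),m.mean(0).round(1) if len(m) else '')"
```

```text
t 23.58 tcp [442.6 237.4 113.1] rel ang 163.4 r 32.8 F [-0.3 -0.6  0.4] w 0.996 POINTER (np.float64(2.7), (129, 126), 128.5)
t 23.63 tcp [441.2 236.9 111.6] rel ang 164.8 r 34.0 F [-0.6 -0.3 -0.5] w 1.003 POINTER (np.float64(2.68), (129, 126), 130.2)
crank 500 [441.1 236.3  98.2]
```

Released; the crank stands free and the pointer holds at 2.7 rad. Handing in.

```bash
python3 -c "
from h import *
print(ticket.job_done())"
```

```text
the job is handed in; nothing more can be done
None
```

The job is handed in, verdict not shown: the rotor was cranked about 1.4 turns and left on the high spot, with the crank released and the pointer steady at about 2.7 rad (plunger in about 6.7 mm; about 2.9 mm on the ordinary rim).

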